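# Turn the fuse box over in the turnover jig

### The arm

A 7-joint arm with a two-finger parallel gripper is mounted at the origin on a cart in front of the work surface, level with it; the furniture and walls round the work are solid. World frame = base frame: x ahead of the robot, y to its left, z up, the work surface at z = 0. Lengths are in m, angles in rad, forces in N, time in s.
With the tool pointing down it reaches from about 0.425 to 0.8 m from the base axis. Payload 8.3 kg.
Tool frame: the origin (TCP) lies between the finger pads; the fingertips stand 8 mm ahead of it and the grasp point (between the pads) lies 11 mm behind it; y points along the fingers, x is the direction in which the jaws open and shut, and the axes are right-handed (so a half turn about y gives the same grasp; the last joint's range is limited). The gripper opens to 85 mm and grips with 20 to 120 N. Pads are 22 mm wide; open, the fingers measure 114 mm over their backs; the gripper's body (76 mm by 85 mm) begins 54 mm behind the grasp point. The pads swing forward as they close: fully open they stand 13 mm farther back than shut.
Start: joints at [1.11, 0.383, 0.016, 1.37, -0.006, 1.388, -0.046], TCP at [0.242, -0.576, 0.239] pointing down, gripper open.
Joint ranges: [-2.95, 2.95], [-0.25, 2.06], [-1.52, 1.56], [0.18, 2.33], [-1.44, 4.58], [0.02, 2.06], [-3.01, 3.01]. Speed limits (rad/s): [2.39, 2.39, 3.01, 3.01, 3.14, 3.14, 3.14].

### API

Orientations are given as a rotation vector (axis times angle).
In Python, from plant import read_state, get_image, get_calibration, finish_job, outline_of, pinpoint gives the robot as it stands.
- The arm moves only by the tool carry_out, never from a script. Its arguments are lists of equal length, an entry for each row: "dp": the shift along the world's x, y, z in mm, a list of three; "turn": the turn, a rotation vector about the world's x, y, z in degrees, a list of three; "jaw": the finger opening in mm, from 0 to 85.4. In form: {"dp": [[x, y, z], ...], "turn": [[rx, ry, rz], ...], "jaw": [jaw, ...]}. A call has 1 to 12 rows; each row is the pose to reach, as a shift and turn from the pose commanded when the call began; what a row does not reach only later rows make up. A row lasts 1/10 s, in which the tool goes at most 50 mm and 8.59 degrees, less where a joint would pass 70% of its speed; a pose out of reach is approached as far as the arm can. A call with a gripper value outside its range is refused whole. The fingers move at their own pace and stop on an object; "force" is the grip in N (left out, the last holds). Time passes only in rows, so rows that repeat a pose let the fingers close. It gives the time, the measured TCP pose, the force and the opening at its end, in the units of the state.
- read_state(): the state, without advancing time (a new reading comes with each control period).
- get_image(name): name is "scene" or "top" or "wrist"; returns (picture, depth): 384x512x3 uint8, red, green, blue; 384x512 float32, m along the optical axis (not along the pixel's ray), 0 where there is no reading.
- get_calibration(name): a dict with "intrinsics" (3x3 intrinsics, pixels), "pose" (4x4, takes a point from camera to world coordinates). Camera axes: x right, y up, looking along -z (the intrinsics and any distortion apply to the point x, -y, -z); pixel columns grow to the right and rows downward; lengths in m; the calibration is good to about 2 mm. A picture is of the moment at which its call begins: read the wrist's pose just before it. get_calibration takes no time and is no camera call; for the wrist camera it gives the pose at the moment of the call.
- finish_job(): hands the job in, once; it reports no verdict.
Trained networks look in the newest picture that a camera, given by its name, has taken for a name from the list of things; names that differ only in an ending like _2 or _b are one class to them, and where a whole thing is asked for, a point or a joint stands for the part that bears it (a point fixed in the world has none). Each returns a list of dicts, best first, with "confidence" (0 to 1); they miss things now and then, are a little off and sometimes report something else, mostly with a low value. They report only what shows in the picture. A call takes as long as a camera call.
- outline_of(camera, label): "mask" (384x512 bool, what is visible of it).
- pinpoint(camera, label): "at" ([x, y, z] in m, in world coordinates, good to about 4 mm: a listed point, or the origin of a listed thing).
The state is a dict: "clock": time; "qpos": joint angles; "qvel": joint speeds; "joint_efforts": joint torques, N m; "ee_pos": TCP position; "orientation": TCP orientation; "contact_force": force on the tool from outside, world axes, zero at the start; "ft_torque": the same for the moment, N m; "opening": finger opening in m.
Only numpy, scipy, OpenCV 4.12 (cv2) and the standard library are available. Lean on these libraries where they do the work, as an engineer would, in place of code of your own. Each camera call takes 0.05 s, during which the arm holds its last target. There are 200 camera calls.

### The job

The screws in the underside of the small grey fuse box have to be reached. Lay the box, lid up, flat in the tray of the open leaf of the hinged turnover jig and let go of it, then swing the leaf by its T grip all the way over onto the jig's other half, so that the box ends upside down under the closed leaf.

Things in the scene. Friction and masses are not known exactly. Their poses are not given: they have to be found in the camera images.
- fuse_box: Small plain grey rectangular box with a lid that stays shut, 57 x 74 x 25 mm, about 90 g; the only such box. Origin: centre of its underside; x across its 57 mm width, y along its 74 mm length, z up out of the lid (a 3 mm lip, 24 mm wide, stands out at the middle of the -x side near the top). Starts lid up on the table. Take it from above across its width.
- jig: Turnover jig, a metal fixture fixed to the table: dark base plate 106 x 226 mm with two halves side by side, joined by a hinge: at the right (-y) a swinging leaf with a walled tray, open at the start, at the left (+y) a fixed low nest, 30 mm high. Origin: middle of the base, on the table. x along the hinge, z up. The hinge axis passes 36 mm above the origin; its posts are 45 mm high.
- leaf_pocket (a point): Centre of the tray floor; axes turn with the leaf: x along the hinge, y towards it, z out of the tray. Open: 20 mm above the table, 58 mm from the hinge axis. Tray floor 67 (x) by 87 mm (y): the box goes in with its length along y, either way round. Walls 18 mm high; x sides have only 16 mm corner cheeks, leaving 55 mm open for the fingers. Outer wall and cheeks lean outwards.
- leaf_grip (a point): Centre of the leaf's T grip: black cross bar, 18 mm diameter, 36 mm long, parallel to the hinge, on a thin stem at the leaf's outer end, 135 mm from the hinge axis and level with it (36 mm above the table when open or closed), nothing below it. Axes as leaf_pocket. Pinched from above by its two end faces it turns between the fingers as the leaf swings.
- leaf (a joint): Angle of the leaf about the hinge: 0 open and level (start), 1.57 upright, 3.14 closed over the nest. It swings up and over from right to left with little friction, weighs about 300 g and falls to the side it leans to. The box stays in the tray past upright, then drops onto the nest as the leaf comes down over it.

How it is judged:
By the outcome, as a careful person would: the job done as asked, in the order asked, and still so for the second after the job is handed in, with the robot touching nothing.
It also fails if it takes over 50 s, if anything falls off the work surface, if the arm or the gripper's body presses on something with over 40 N, if the wrist force passes 120 N, or if a joint passes its speed limit or range.

## Working session

There is one attempt and no reset: what is moved stays moved. The work goes in short steps, Python scripts to look and compute and a tool call to move; the robot and the scene stay as the last step left them, time stands still between calls to the robot, and variables do not carry over. Pictures are saved under pics/ and viewed, about 8 in all and at most 12, crops included, and the job is handed in when it is done.

Besides the shell and the picture viewer there is one more tool, called after ">>>" by a JSON object that holds its "fn" and its "kwargs", one argument or row to a line. carry_out: Moves the arm, as the interface text tells. Its arguments: {"type":"object","properties":{"dp":{"type":"array"},"turn":{"type":"array"},"jaw":{"type":"array"},"force":{"type":"number"}},"required":["dp","turn","jaw"]}

```bash
mkdir -p pics; cat > h.py <<'E'
import numpy as np, cv2
from plant import *
def cloud(cam):
    im,d=get_image(cam); c=get_calibration(cam); K=np.array(c["intrinsics"]); T=np.array(c["pose"])
    v,u=np.mgrid[:384,:512]
    P=np.stack([(u-K[0,2])/K[0,0]*d,-(v-K[1,2])/K[1,1]*d,-d],-1)
    W=P@T[:3,:3].T+T[:3,3]; W[d<=0]=np.nan
    return im,W,c
E
python3 - <<'E'
from h import *
s=read_state();print({k:np.round(s[k],3) for k in s})
ims=[]
for cam in ("top","scene"):
    im,W,c=cloud(cam);print(cam,c.keys(),np.round(c["pose"],2).tolist())
    for l in ("fuse_box","jig","leaf_pocket","leaf_grip"):
        print(l,[(np.round(r["at"],4),round(r["confidence"],2)) for r in pinpoint(cam,l)[:3]])
    for l in ("fuse_box",):
        for r in outline_of(cam,l)[:2]:
            m=r["mask"];P=W[m];P=P[~np.isnan(P[:,0])]
            zt=np.percentile(P[:,2],80);Q=P[P[:,2]>zt-.006]
            print(l,r["confidence"],m.sum(),"z",zt,cv2.minAreaRect((Q[:,:2]*1000).astype(np.float32)))
    ims.append(im)
for i,n in zip(ims,"ts"): cv2.imwrite(f"pics/{n}.png",i[:,:,::-1])
cv2.imwrite("pics/1.png",np.vstack([cv2.resize(i,(400,300))for i in ims])[:,:,::-1])
E
```

```text
{'clock': np.float64(0.0), 'qpos': array([ 1.11 ,  0.384,  0.016,  1.371, -0.006,  1.388, -0.047]), 'qvel': array([-0.   , -0.   ,  0.001,  0.   ,  0.001, -0.001,  0.   ]), 'joint_efforts': array([ 1.0000e-03, -6.2760e+01,  8.4500e-01, -3.7183e+01,  1.7000e-02,
        1.4000e-02,  0.0000e+00]), 'ee_pos': array([ 0.242, -0.576,  0.238]), 'orientation': array([-1.37 ,  0.913, -0.91 ]), 'contact_force': array([ 0.622, -0.451, -1.09 ]), 'ft_torque': array([ 0.004, -0.012, -0.059]), 'opening': np.float64(0.085)}
top dict_keys(['intrinsics', 'pose']) [[-0.1, 0.97, -0.23, 0.33], [-0.99, -0.1, 0.03, -0.09], [0.01, 0.23, 0.97, 0.97], [0.0, 0.0, 0.0, 1.0]]
fuse_box [(array([ 0.4787, -0.2388, -0.0034]), 0.62)]
jig [(array([ 0.5579,  0.0327, -0.0024]), 0.91), (array([ 0.5587, -0.1084,  0.0378]), 0.37)]
leaf_pocket [(array([ 0.5613, -0.0273,  0.0183]), 0.75)]
leaf_grip [(array([ 0.5614, -0.1061,  0.0346]), 0.61)]
fuse_box 0.69 894 z 0.026700164419540706 ((481.38006591796875, -238.92068481445312), (55.24753952026367, 74.34733581542969), 7.699554920196533)
scene dict_keys(['intrinsics', 'pose']) [[-0.62, 0.46, -0.64, 0.01], [-0.78, -0.36, 0.51, 0.32], [0.0, 0.81, 0.58, 0.58], [0.0, 0.0, 0.0, 1.0]]
fuse_box [(array([ 0.4816, -0.237 , -0.0009]), 0.7)]
jig [(array([0.562 , 0.0323, 0.    ]), 0.58)]
leaf_pocket [(array([ 0.558 , -0.0256,  0.0166]), 0.95)]
leaf_grip [(array([ 0.5618, -0.1031,  0.0353]), 0.82)]
fuse_box 0.66 1482 z 0.03726292302967581 ((558.50732421875, -33.962623596191406), (84.21430969238281, 145.29721069335938), 3.910365343093872)
fuse_box 0.63 672 z 0.026268519217608532 ((481.557861328125, -236.75439453125), (56.37482833862305, 75.88321685791016), 5.042896747589111)
```

View pics/1.png

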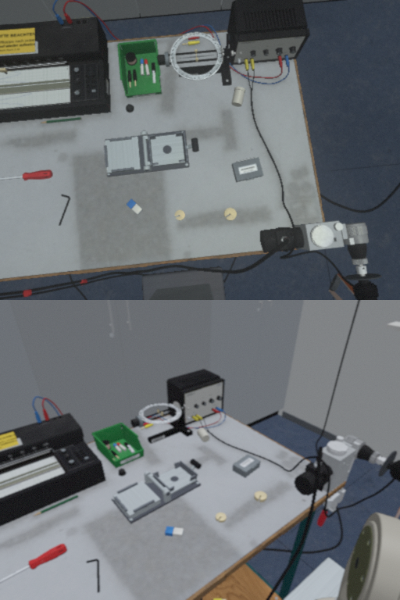

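```bash
python3 - <<'E'
from h import *
from scipy.spatial.transform import Rotation as R
s=read_state();print(np.round(R.from_rotvec(s["orientation"]).as_matrix(),3).tolist())
im,W,c=cloud("top")
for r in outline_of("top","jig")[:2]:
    P=W[r["mask"]];P=P[~np.isnan(P[:,0])];
    for lo,hi in((.003,.06),(.022,.034),(.034,.06)):
        Q=P[(P[:,2]>lo)&(P[:,2]<hi)];print(r["confidence"],lo,len(Q),cv2.minAreaRect((Q[:,:2]*1000).astype(np.float32)))
# heights around path
for x0,x1,y0,y1 in ((.4,.56,-.34,-.14),(.45,.68,-.14,.17)):
    M=(W[...,0]>x0)&(W[...,0]<x1)&(W[...,1]>y0)&(W[...,1]<y1);print(np.nanmax(W[M][:,2]))
cv2.imwrite("pics/2.png",cv2.resize(im[140:260,120:360],(800,400),interpolation=2)[:,:,::-1])
E
```

```text
[[0.387, 0.0, 0.922], [-0.922, 0.0, 0.387], [-0.0, -1.0, 0.0]]
0.84 0.003 5244 ((558.126953125, 14.835540771484375), (254.97413635253906, 111.08480072021484), 89.60700988769531)
0.84 0.022 2121 ((555.7493286132812, 18.970687866210938), (100.6019287109375, 246.7668914794922), 2.0198633670806885)
0.84 0.034 672 ((559.614501953125, -0.882049560546875), (107.44305419921875, 224.28343200683594), 5.496318817138672)
0.03018233872841547
0.04924345302271005
```

View pics/2.png

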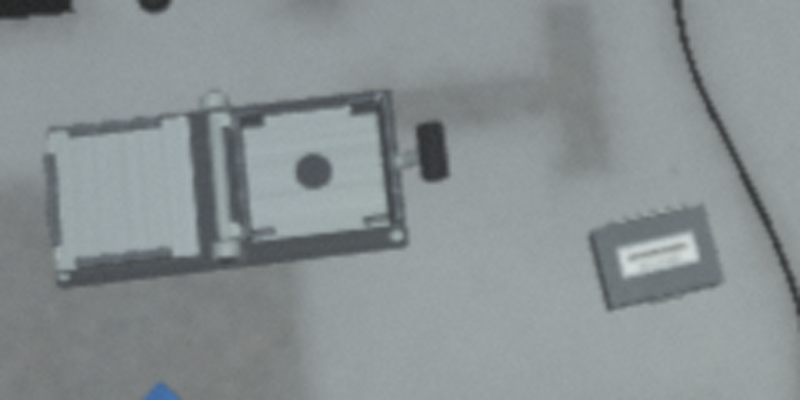

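>>> {"fn": "carry_out", "kwargs": {
  "dp": [
    [27,38,0],
    [54,76,0],
    [80,113,0],
    [107,151,0],
    [134,189,0],
    [160,227,0],
    [187,265,0],
    [214,302,0],
    [239,338,-20],
    [239,338,-30],
    [239,338,-30],
    [239,338,-30]
  ],
  "turn": [
    [0,0,8],
    [0,0,16],
    [0,0,24],
    [0,0,32],
    [0,0,40],
    [0,0,48],
    [0,0,56],
    [0,0,64],
    [0,0,72],
    [0,0,74],
    [0,0,74],
    [0,0,74]
  ],
  "jaw": [85,85,85,85,85,85,85,85,85,85,85,85]
}}

```text
clock: 1.9
ee_pos: [0.4807, -0.2392, 0.2095]
orientation: [-1.569, -0.09, 0.091]
contact_force: [-0.1, -0.1, 0.2]
opening: 0.0849
```

```bash
cat > w.py <<'E'
from h import *
s=read_state();print(s["clock"],np.round(s["ee_pos"],4),np.round(s["orientation"],3),np.round(s["qpos"],2))
im,W,c=cloud("wrist")
for l in ("fuse_box",):
    print([(np.round(r["at"],4),round(r["confidence"],2)) for r in pinpoint("wrist",l)[:2]])
    for r in outline_of("wrist",l)[:2]:
        P=W[r["mask"]];P=P[~np.isnan(P[:,0])];zt=np.percentile(P[:,2],70);Q=P[abs(P[:,2]-zt)<.004]
        print(r["confidence"],len(Q),zt,cv2.minAreaRect((Q[:,:2]*1000).astype(np.float32)))
import sys
cv2.imwrite(f"pics/{sys.argv[1]}.png",im[:,:,::-1])
E
python3 w.py w1
```

```text
1.9 [ 0.4807 -0.2392  0.2095] [-1.569 -0.09   0.091] [ 0.73  0.24 -0.39  1.65  0.09  1.28  0.44]
[(array([ 0.4825, -0.2404, -0.0013]), 0.67)]
0.98 3104 0.025404324734133232 ((481.30145263671875, -239.1849822998047), (56.442115783691406, 74.51127624511719), 7.253749370574951)
```

View pics/w1.png

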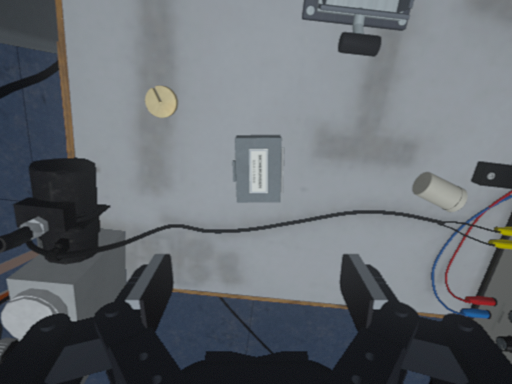

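>>> {"fn": "carry_out", "kwargs": {
  "dp": [
    [0,0,-50],
    [0,0,-100],
    [0,0,-150],
    [0,0,-180],
    [0,0,-197],
    [0,0,-197],
    [0,0,-197],
    [0,0,-197],
    [0,0,-197],
    [0,0,-197],
    [0,0,-197],
    [0,0,-197]
  ],
  "turn": [
    [0,0,0.5],
    [0,0,0.5],
    [0,0,0.5],
    [0,0,0.5],
    [0,0,0.5],
    [0,0,0.5],
    [0,0,0.5],
    [0,0,0.5],
    [0,0,0.5],
    [0,0,0.5],
    [0,0,0.5],
    [0,0,0.5]
  ],
  "jaw": [85,85,85,85,85,85,40,40,40,40,40,40],
  "force": 30
}}

```text
clock: 3.25
ee_pos: [0.4824, -0.2391, 0.0142]
orientation: [-1.571, -0.102, 0.098]
contact_force: [-1.0, -0.1, 7.9]
opening: 0.0532
```

```bash
python3 w.py w2
```

```text
3.25 [ 0.4824 -0.2391  0.0142] [-1.571 -0.102  0.098] [ 0.69  0.45 -0.35  1.85  0.2   0.88  0.37]
[(array([ 0.4812, -0.2388,  0.0023]), 0.72)]
0.76 14249 0.02493894074184122 ((482.20916748046875, -238.583984375), (56.811553955078125, 75.0401611328125), 7.494915962219238)
```

View pics/w2.png

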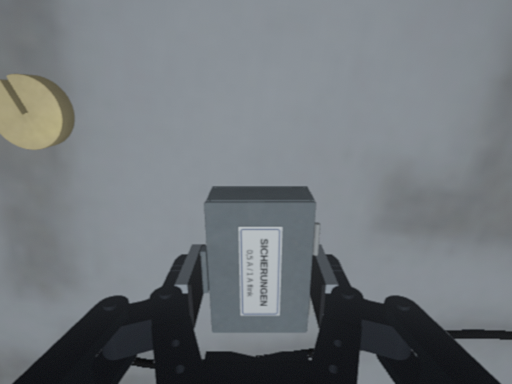

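>>> {"fn": "carry_out", "kwargs": {
  "dp": [
    [0,0,10],
    [0,0,25],
    [0,0,60],
    [0,0,100],
    [20,20,120],
    [40,45,120],
    [60,70,120],
    [78,90,120],
    [78,90,120],
    [78,90,120]
  ],
  "turn": [
    [0,0,0],
    [0,0,0],
    [0,0,0],
    [0,0,0],
    [0,0,-3],
    [0,0,-7],
    [0,0,-7.3],
    [0,0,-7.3],
    [0,0,-7.3],
    [0,0,-7.3]
  ],
  "jaw": [40,40,40,40,40,40,40,40,40,40]
}}

```text
clock: 4.4
ee_pos: [0.5594, -0.1475, 0.1332]
orientation: [-1.571, -0.002, 0.001]
contact_force: [-0.3, -0.2, -1.4]
opening: 0.0531
```

```bash
python3 w.py w3; python3 - <<'E'
from h import *
im,W,c=cloud("wrist")
for l in ("leaf_pocket","leaf_grip","jig"):
    print(l,[(np.round(r["at"],4),round(r["confidence"],2)) for r in pinpoint("wrist",l)[:2]])
for lo,hi in ((.015,.025),(.033,.042)):
    M=(W[...,0]>.49)&(W[...,0]<.63)&(W[...,1]>-.075)&(W[...,1]<.0)&(W[...,2]>lo)&(W[...,2]<hi)
    Q=W[M];print(len(Q),Q[:,:2].min(0),Q[:,:2].max(0),cv2.minAreaRect((Q[:,:2]*1000).astype(np.float32)))
E
```

```text
4.4 [ 0.5594 -0.1475  0.1332] [-1.571e+00 -2.000e-03  1.000e-03] [ 0.52  0.39 -0.41  1.63  0.17  1.15  0.08]
[]
0.62 14319 0.14363961974222242 ((558.7394409179688, -148.37551879882812), (74.83961486816406, 56.558258056640625), 89.91695404052734)
leaf_pocket [(array([ 0.5554, -0.0272,  0.0193]), 0.89)]
leaf_grip [(array([ 0.5636, -0.099 ,  0.0364]), 0.7)]
jig [(array([ 0.5524, -0.0261,  0.0205]), 0.38)]
10461 [ 0.51712463 -0.07224183] [ 0.59968773 -0.00346364] ((558.4032592773438, -37.86855697631836), (68.73796844482422, 82.5947265625), 89.94969177246094)
469 [ 0.51766403 -0.07490402] [ 0.60057512 -0.0540614 ] ((559.1278076171875, -64.72569274902344), (82.86825561523438, 20.79636573791504), 0.4095378518104553)
```

View pics/w3.png

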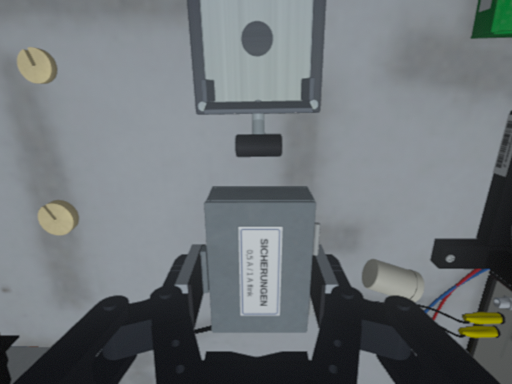

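>>> {"fn": "carry_out", "kwargs": {
  "dp": [
    [0,40,0],
    [0,85,0],
    [0,115,0],
    [0,122,-20],
    [0,122,-50],
    [0,122,-75],
    [0,122,-90],
    [0,122,-97],
    [0,122,-97],
    [0,122,-97]
  ],
  "turn": [
    [0,0,0],
    [0,0,0],
    [0,0,0],
    [0,0,0],
    [0,0,0],
    [0,0,0],
    [0,0,0],
    [0,0,0],
    [0,0,0],
    [0,0,0]
  ],
  "jaw": [40,40,40,40,40,40,40,40,40,40]
}}

```text
clock: 5.75
ee_pos: [0.5599, -0.0263, 0.0361]
orientation: [-1.571, -0.001, -0.001]
contact_force: [-0.6, 0.2, -0.7]
opening: 0.0533
```

>>> {"fn": "carry_out", "kwargs": {
  "dp": [
    [0,0,-1],
    [0,0,-1],
    [0,0,-1],
    [0,0,-1],
    [0,0,-1],
    [0,0,20],
    [0,0,60],
    [0,-30,100],
    [0,-70,120],
    [0,-110,130],
    [0,-120,130],
    [0,-120,130]
  ],
  "turn": [
    [0,0,0],
    [0,0,0],
    [0,0,0],
    [0,0,0],
    [0,0,0],
    [0,0,0],
    [0,0,0],
    [0,0,0],
    [0,0,0],
    [0,0,0],
    [0,0,0],
    [0,0,0]
  ],
  "jaw": [40,80,80,80,80,80,80,80,80,80,80,80]
}}

```text
clock: 6.95
ee_pos: [0.5588, -0.1489, 0.1652]
orientation: [-1.572, 0.004, -0.004]
contact_force: [0.1, 0.4, -0.3]
opening: 0.0797
```

```bash
python3 w.py w4; python3 - <<'E'
from h import *
im,W,c=cloud("wrist")
print([(np.round(r["at"],4),round(r["confidence"],2)) for r in pinpoint("wrist","leaf_grip")[:2]])
for r in outline_of("wrist","leaf_grip")[:2]: print(r["confidence"],r["mask"].sum())
g=im.max(2)<70
M=g&(W[...,0]>.52)&(W[...,0]<.6)&(W[...,1]>-.13)&(W[...,1]<-.088)&(W[...,2]>.025)&(W[...,2]<.06)
Q=W[M];print(len(Q),np.percentile(Q,[1,50,99],axis=0).round(4).tolist())
E
```

```text
6.95 [ 0.5588 -0.1489  0.1652] [-1.572  0.004 -0.004] [ 0.53  0.36 -0.41  1.6   0.15  1.22  0.08]
[(array([ 0.5616, -0.0267,  0.0215]), 0.7)]
0.78 6171 0.04496416459755438 ((559.6035766601562, -28.91049575805664), (56.60222244262695, 61.94296646118164), 0.07629826664924622)
[(array([ 0.564 , -0.0997,  0.0384]), 0.62)]
0.82 5640
735 [[0.5427, -0.11, 0.0375], [0.5598, -0.1016, 0.0436], [0.5762, -0.0947, 0.0458]]
```

View pics/w4.png

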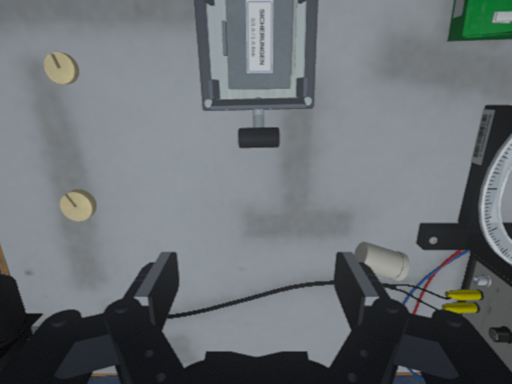

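>>> {"fn": "carry_out", "kwargs": {
  "dp": [
    [0,25,-10],
    [1,47,-40],
    [1,47,-80],
    [1,47,-115],
    [1,47,-135],
    [1,47,-140],
    [1,47,-140],
    [1,47,-140],
    [1,47,-140],
    [1,47,-140],
    [1,47,-140],
    [1,47,-140]
  ],
  "turn": [
    [0,0,0],
    [0,0,0],
    [0,0,0],
    [0,0,0],
    [0,0,0],
    [0,0,0],
    [0,0,0],
    [0,0,0],
    [0,0,0],
    [0,0,0],
    [0,0,0],
    [0,0,0]
  ],
  "jaw": [70,70,70,70,70,70,25,25,25,25,25,25],
  "force": 30
}}

```text
clock: 8.45
ee_pos: [0.5611, -0.099, 0.0269]
orientation: [-1.571, -0.002, -0.002]
contact_force: [-1.7, 0.6, 7.0]
opening: 0.0355
```

```bash
python3 w.py w5; python3 - <<'E'
import numpy as np
for a in np.arange(7.5,181,7.5):
    t=np.radians(a);print(a,round(135*(1-np.cos(t))),round(135*np.sin(t)),end=' | ')
E
```

```text
8.45 [ 0.5611 -0.099   0.0269] [-1.571 -0.002 -0.002] [ 0.44  0.5  -0.4   1.75  0.23  0.94 -0.06]
[(array([ 0.5603, -0.0271,  0.0202]), 0.69)]
0.75 6429 0.03312764101909673 ((558.6475830078125, -39.705326080322266), (83.09980773925781, 113.52294158935547), 1.203308343887329)
0.67 27500 0.0450478112039491 ((559.907470703125, -26.032161712646484), (73.65802001953125, 56.943294525146484), 89.71064758300781)
7.5 1 18 | 15.0 5 35 | 22.5 10 52 | 30.0 18 67 | 37.5 28 82 | 45.0 40 95 | 52.5 53 107 | 60.0 67 117 | 67.5 83 125 | 75.0 100 130 | 82.5 117 134 | 90.0 135 135 | 97.5 153 134 | 105.0 170 130 | 112.5 187 125 | 120.0 202 117 | 127.5 217 107 | 135.0 230 95 | 142.5 242 82 | 150.0 252 67 | 157.5 260 52 | 165.0 265 35 | 172.5 269 18 | 180.0 270 0 |
```

View pics/w5.png

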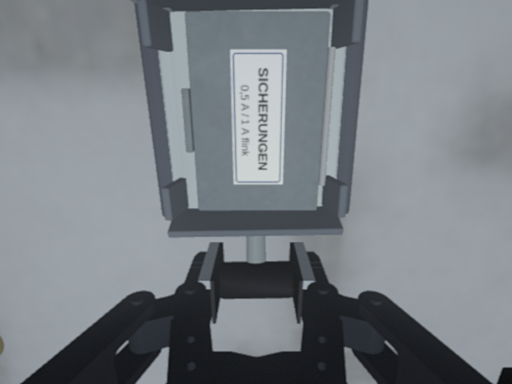

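>>> {"fn": "carry_out", "kwargs": {
  "dp": [
    [0,1,18],
    [0,5,35],
    [0,10,52],
    [0,18,67],
    [0,28,82],
    [0,40,95],
    [0,53,107],
    [0,67,117],
    [0,83,125],
    [0,100,130]
  ],
  "turn": [
    [0,0,0],
    [0,0,0],
    [0,0,0],
    [0,0,0],
    [0,0,0],
    [0,0,0],
    [0,0,0],
    [0,0,0],
    [0,0,0],
    [0,0,0]
  ],
  "jaw": [25,25,25,25,25,25,25,25,25,25]
}}

```text
clock: 9.6
ee_pos: [0.5594, 0.0014, 0.156]
orientation: [-1.572, 0.002, 0.001]
contact_force: [-1.5, -3.0, -0.8]
opening: 0.0352
```

>>> {"fn": "carry_out", "kwargs": {
  "dp": [
    [0,17,4],
    [0,35,5],
    [0,53,4],
    [0,70,0],
    [0,87,-5],
    [0,102,-13],
    [0,117,-23],
    [0,130,-35],
    [0,142,-48],
    [0,152,-63],
    [0,160,-78],
    [0,165,-95]
  ],
  "turn": [
    [0,0,0],
    [0,0,0],
    [0,0,0],
    [0,0,0],
    [0,0,0],
    [0,0,0],
    [0,0,0],
    [0,0,0],
    [0,0,0],
    [0,0,0],
    [0,0,0],
    [0,0,0]
  ],
  "jaw": [25,25,25,25,25,25,25,25,25,25,25,25]
}}

```text
clock: 10.8
ee_pos: [0.5565, 0.1698, 0.0596]
orientation: [-1.569, 0.001, 0.007]
contact_force: [-9.7, 3.6, 2.0]
opening: 0.0356
```

>>> {"fn": "carry_out", "kwargs": {
  "dp": [
    [0,2,-9],
    [0,4,-17],
    [0,5,-26],
    [0,5,-34],
    [0,5,-36],
    [0,5,-36]
  ],
  "turn": [
    [0,0,0],
    [0,0,0],
    [0,0,0],
    [0,0,0],
    [0,0,0],
    [0,0,0]
  ],
  "jaw": [25,25,25,25,25,25]
}}

```text
clock: 11.4
ee_pos: [0.5564, 0.1747, 0.0235]
orientation: [-1.569, 0.002, 0.008]
contact_force: [-9.2, 5.8, 0.9]
opening: 0.0353
```

```bash
python3 - <<'E'
from h import *
ims=[]
for cam in ("top","scene","wrist"):
    im,W,c=cloud(cam);ims.append(im)
    for l in ("leaf_grip","fuse_box"): print(cam,l,[(np.round(r["at"],4),round(r["confidence"],2)) for r in pinpoint(cam,l)[:2]])
a=cv2.resize(ims[0][130:250,120:280],(400,300));b=cv2.resize(ims[1][190:310,130:290],(400,300))
cv2.imwrite("pics/6.png",np.hstack([a,b])[:,:,::-1])
E
```

```text
top leaf_grip [(array([0.5572, 0.1637, 0.0496]), 0.86)]
top fuse_box []
scene leaf_grip [(array([0.5563, 0.1667, 0.046 ]), 0.86)]
scene fuse_box [(array([0.5558, 0.0927, 0.0485]), 0.58)]
wrist leaf_grip [(array([0.5585, 0.1671, 0.0461]), 0.91)]
wrist fuse_box []
```

View pics/6.png

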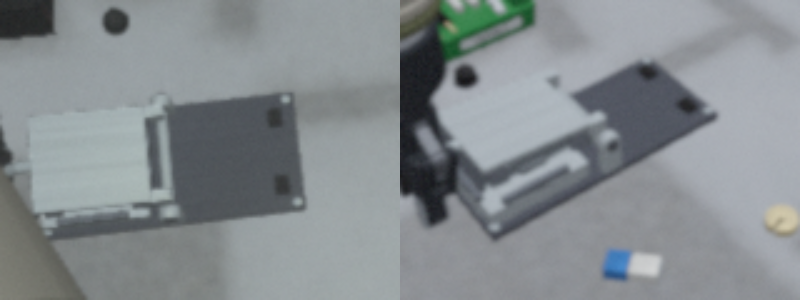

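```bash
cat > t.py <<'E'
from h import *
for cam in ("top","scene"):
    im,W,c=cloud(cam)
    M=(W[...,0]>.53)&(W[...,0]<.585)&(W[...,1]>.05)&(W[...,1]<.13)&(W[...,2]>.045)&(W[...,2]<.09)
    Q=W[M];A=np.c_[Q[:,:2]-[.558,.09],np.ones(len(Q))];k,*_=np.linalg.lstsq(A,Q[:,2],rcond=None)
    print(cam,len(Q),"slope deg x,y",np.degrees(k[:2]).round(2),"z",k[2].round(4),"res",np.std(A@k-Q[:,2]).round(4))
    print([(np.round(r["at"],4),round(r["confidence"],2)) for r in pinpoint(cam,"leaf_grip")[:2]])
print(read_state()["ee_pos"])
E
python3 t.py
```

```text
top 1027 slope deg x,y [-0.01  4.21] z 0.0626 res 0.0016
[(array([0.5576, 0.0355, 0.001 ]), 0.52)]
scene 707 slope deg x,y [-0.2   4.25] z 0.0632 res 0.0009
[(array([0.5542, 0.1644, 0.0421]), 0.64)]
[0.55637055 0.17459494 0.0238774 ]
```

>>> {"fn": "carry_out", "kwargs": {
  "dp": [
    [0,0,0],
    [0,0,0],
    [0,0,0],
    [0,0,0],
    [0,0,40],
    [0,0,80],
    [0,0,110],
    [0,0,110]
  ],
  "turn": [
    [0,0,0],
    [0,0,0],
    [0,0,0],
    [0,0,0],
    [0,0,0],
    [0,0,0],
    [0,0,0],
    [0,0,0]
  ],
  "jaw": [75,75,75,75,75,75,75,75]
}}

```text
clock: 12.85
ee_pos: [0.5629, 0.172, 0.1396]
orientation: [-1.568, -0.006, -0.007]
contact_force: [0.6, -0.4, -0.4]
opening: 0.0749
```

```bash
python3 t.py; python3 - <<'E'
from h import *
a=get_image("scene")[0][190:310,130:290];b=get_image("wrist")[0]
cv2.imwrite("pics/7.png",np.hstack([cv2.resize(a,(400,300),interpolation=2),cv2.resize(b,(400,300))])[:,:,::-1])
E
```

```text
top 1016 slope deg x,y [-0.   -0.05] z 0.0582 res 0.0016
[(array([0.5576, 0.1639, 0.0361]), 0.7)]
scene 745 slope deg x,y [-0.03  0.02] z 0.059 res 0.0009
[(array([0.5527, 0.1675, 0.0339]), 0.89)]
[0.55954758 0.17031955 0.13310625]
```

View pics/7.png

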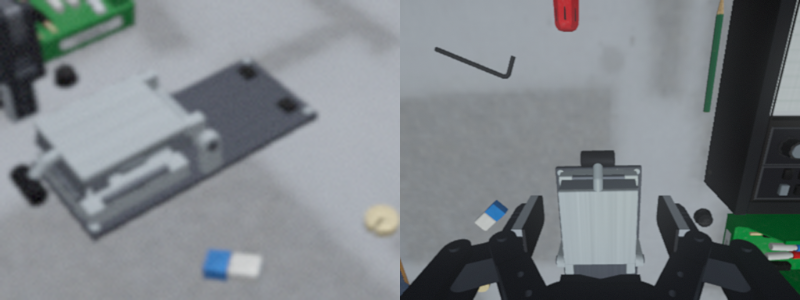

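>>> {"fn": "carry_out", "kwargs": {
  "dp": [
    [0,0,30],
    [0,0,60],
    [0,0,60],
    [0,0,60]
  ],
  "turn": [
    [0,0,0],
    [0,0,0],
    [0,0,0],
    [0,0,0]
  ],
  "jaw": [75,75,75,75]
}}

```text
clock: 13.55
ee_pos: [0.5602, 0.1709, 0.194]
orientation: [-1.571, 0.0, -0.0]
contact_force: [-0.4, -0.0, -0.1]
opening: 0.0751
```

```bash
python3 t.py; python3 - <<'E'
from h import *
im,W,_=cloud("scene")
for r in outline_of("scene","fuse_box")[:2]:
    P=W[r["mask"]];print(r["confidence"],len(P),np.nanpercentile(P,[2,50,98],axis=0).round(3).tolist())
cv2.imwrite("pics/8.png",cv2.resize(im[210:290,130:230],(800,600),interpolation=2)[:,:,::-1])
E
```

```text
top 1017 slope deg x,y [-0.35 -0.09] z 0.0583 res 0.0016
[(array([0.5557, 0.1611, 0.0372]), 0.89)]
scene 742 slope deg x,y [-0.05 -0.07] z 0.0589 res 0.0009
[(array([0.5544, 0.1678, 0.0345]), 0.93)]
[0.55950516 0.17047814 0.19277429]
0.64 127 [[0.516, 0.057, 0.024], [0.535, 0.087, 0.03], [0.537, 0.112, 0.056]]
0.27 4714 [[0.505, -0.073, 0.002], [0.538, 0.071, 0.026], [0.608, 0.166, 0.06]]
```

View pics/8.png

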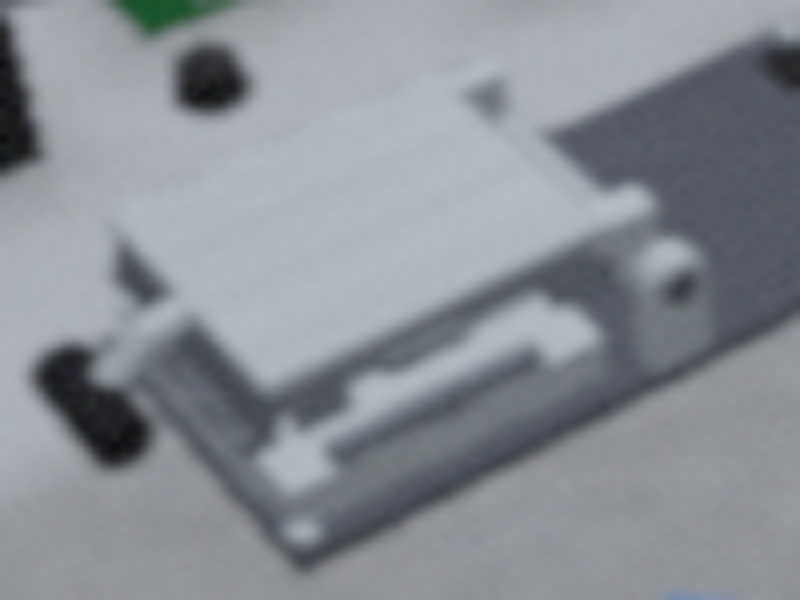

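The leaf is down level over the nest. The box's side, x about 0.535 and z 0.024–0.056, shows in the cheek gap near (430, 370), and the gripper is well clear.

```bash
python3 -c "from plant import *; print(finish_job())"
```

```text
the job is handed in; nothing more can be done
None
```

The job is handed in at about 14 s on the robot's clock, with no verdict reported. I gripped the box across its width and laid it lid up in the tray. After letting go, I swung the leaf over by its T grip, released it and raised the gripper clear.

- **Box in the tray:** before the swing, its top was at z = 45 mm, as it should be for lying flat, and it sat within about 1 mm of centre.
- **Leaf closed:** while the gripper still held the bar, the leaf stood about 4° short of closed. It dropped the rest of the way on release. The last two cameras read it level to within about 0.3°, with the grip at z ≈ 35–37 mm (36 mm nominal).
- **Box under the leaf:** the scene camera shows its side in the gap between the cheeks, at z ≈ 24–56 mm. That identification has only 0.64 confidence. Only that strip was visible, so I did not see directly that the box is upside down.
- **Forces:** the readings at the end of each move stayed at or below about 11 N.

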